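Recover a dropped sight carriage and clamp it on its dovetail

TASK

In the archery club's office the red bow-sight carriage has dropped into the narrow gap between the two parts cases: draw it out by its exposed top edge and stand it upright on the green mat, and let go of it there. Then take it again with a new grip that will clear the stop, slide it onto the dovetail rail of the stand from the rail's open end until it is fully home against the grey stop, let go, and turn the orange clamp knob clockwise until it is tight against its end stop. Keep the carriage upright throughout and do not disturb the other things on the desk.

Things in the scene. Friction and masses are not known exactly. Their poses are not given: they have to be found in the camera images.
- carriage_c (a point): centre (32 mm above the underside) of the red sight carriage, a block 28 mm (its x) x 48 mm (its y) x 64 mm high, about 0.2 kg, alike turned by half a turn. A dovetail slot runs along x through its underside, 10 mm deep, 20.6 mm wide at the mouth, 30.6 mm at its ceiling. At the start it stands on the desk in the gap, 28 mm across the gap; only its top 26 mm stand out.
- cases: fixed: two flat black and blue parts cases, 38 mm high, with a 31 mm gap between them, and a cardboard parcel 72 mm high across one end. Origin on the desk, mid gap; the gap runs along x from the parcel's face (x = -37 mm) to x = +70; cases at y = 15.5 to 85.5 mm on both sides; parcel x -107 to -37, y -75 to 75. No room for a finger between parcel and carriage.
- mat: fixed green mat, 120 mm (its x) x 100 mm (its y), 3 mm thick; origin at the centre of its underside, on the desk.
- stand: fixed stand; origin on the desk under the middle of its dovetail rail, which runs along x from -40 to +40 mm, z = 10 to 22, 28 mm wide at the top, 16 at the foot, tapering from x = +26 to a nose at the open end, x = +40 (20 mm wide, 2 mm lower). Grey stop: face at x = -40, 40 mm wide, top z = 76. Steel base 10 mm thick: x -62 to 54, y -44 to 138 mm.
- home (a point): where the carriage's centre is when it is home on the rail: 44 mm above the desk at x = -26, y = 0 mm of the stand (underside at 12 mm, top at 76 mm). Axes as the stand's; the carriage's slot lies along x. Play to each side about 1.3 mm. A brass clamp jaw beside it (face at y = +27 mm when slack, in a grey bridge y 33 to 41, z up to 39 mm) moves 4 mm inwards as the knob is turned.
- clamp_grip (a point): where to grip the orange clamp knob, on its upright axis, 47 mm above the desk, at x = -26, y = +100 mm of the stand. The knob is a bar 42 mm long, 14 mm thick, z = 22 to 54 mm, on a 44 mm disc. Its own x lies along the bar, which at joint value 0 is along the stand's x.
- clamp (a joint): angle of the clamp knob (rad): 0 fully slack, grows when turned clockwise seen from above, end stop (tight) at 1.4. Stiffness: slight friction, about 0.05 N m; it stays where it is left.
- mug: white mug, 80 mm across, 90 mm high, origin under its centre; a bystander
- tape: roll of yellow tape lying flat, 90 mm across, 25 mm high, origin under its centre; a bystander
- driver: screwdriver with a red handle lying flat, 170 mm long along its x, 26 mm thick, origin under its middle; a bystander
- glue: white glue bottle, 44 mm across, 100 mm high, origin under its centre; a bystander
- stapler: red stapler, 130 mm long along its x, 34 mm wide, 47 mm high, origin under its middle; a bystander
- can: blue can, 70 mm across, 85 mm high, origin under its centre; a bystander

How it is judged:
On the way, in this order (a step that is already met when the one before it is completed fails the run):
1. the carriage is drawn up out of the gap (height (world z) of carriage_c above 0.073 m), for 0.1 s.
2. the carriage stands upright on the green mat, let go (x of carriage_c in the frame of mat between -0.062 and 0.062 m and y of carriage_c in the frame of mat between -0.052 and 0.052 m and height (world z) of carriage_c between 0.031 and 0.039 m and angle between carriage_c's own z axis and vertical below 0.1 rad and contact force between the fingers and anything else below 0.05 N), for 0.2 s.
3. the carriage is on the dovetail, fully home against the stop, the clamp still slack (x of carriage_c in the frame of stand between -0.031 and -0.022 m and y of carriage_c in the frame of stand between -0.0045 and 0.0045 m and z of carriage_c in the frame of stand between 0.041 and 0.0475 m and angle between the x axis of carriage_c and the x axis of stand, either way round below 0.14 rad and angle between carriage_c's own z axis and vertical below 0.08 rad and value of joint clamp below 0.6 rad), for 0.2 s.
At the end, for the whole second after the job is handed in: The carriage rides upright on the dovetail rail of the stand, its centre within 4 mm of the place where it touches the stop, seated on the rail (within 3 mm of its seated height), square to it within about 8 degrees, and the clamp knob is turned to its end stop (over 1.2 of 1.4 rad) (x of carriage_c in the frame of stand between -0.031 and -0.022 m and y of carriage_c in the frame of stand between -0.0045 and 0.0045 m and z of carriage_c in the frame of stand between 0.041 and 0.0475 m and angle between the x axis of carriage_c and the x axis of stand, either way round below 0.14 rad and angle between carriage_c's own z axis and vertical below 0.08 rad and value of joint clamp above 1.2 rad).
It fails at once if the carriage is tipped (over 30 degrees) (angle between carriage_c's own z axis and vertical above 0.52 rad).
It fails at once if a bystander is moved by more than 30 mm (distance of any of mug, tape, driver, glue, stapler, can from where it was at the start of the episode above 0.03 m).
It also fails if it takes over 72 s, if anything falls off the work surface, if the arm or the gripper's body presses on something with over 40 N, if the wrist force passes 120 N, or if a joint passes its speed limit or range.

ROBOT

A 7-joint arm with a two-finger parallel gripper is mounted at the origin on the work surface. World frame = base frame: x ahead of the robot, y to its left, z up, the work surface at z = 0. Lengths are in m, angles in rad, forces in N, time in s.
With the tool pointing down it reaches from about 0.4 to 0.85 m from the base axis. Payload 4.5 kg.
Tool frame: the origin (TCP) lies midway between the tips of the shut fingers; the grasp point (between the pads) lies 19 mm behind it; z points along the fingers, y is the direction in which the jaws open and shut (so a half turn about z gives the same grasp; the last joint's range is limited). The gripper opens to 88 mm and grips with 3 to 60 N. Pads are 18 mm wide; open, the fingers measure 123 mm over their backs; the gripper's body (75 mm by 187 mm) begins 45 mm behind the grasp point.
Start: joints at [-1.219, 0.689, -0.195, 1.565, 0.157, 0.902, -0.215], TCP at [0.195, 0.594, 0.239] pointing down, gripper open.
Joint ranges: [-3.01, 3.01], [-0.46, 2.08], [-1.47, 1.51], [0.13, 2.56], [-1, 4.14], [0.04, 2.09], [-2.66, 2.66]. Speed limits (rad/s): [2.57, 2.57, 3.14, 3.14, 3.14, 3.14, 3.14].

INTERFACE

Orientations are given as a unit quaternion [x, y, z, w].
In Python, from plant import r gives the robot as it stands. The module is installed in compiled form; this text tells all that it offers.
- The arm moves only by the shell command python3 -m jog 'ROWS' [FORCE]. ROWS is JSON, a list of rows, each an object with "translation": the shift along the tool's x, y, z in units of 40 mm (1.0 is 40 mm), a list of three; "twist": the turn about the tool's z in units of 6 degrees (1.0 is 6 degrees); "claw": the opening in per cent of the stroke, from 0 (shut) to 100 (fully open). A call has 1 to 20 rows; each row shifts and turns the commanded pose from where the row before left it, along the tool's axes as they then stand; what a row does not reach is not made up. A row lasts 1/12 s, in which the tool goes at most 41.7 mm and 7.16 degrees, less where a joint would pass 70% of its speed; a pose out of reach is approached as far as the arm can. A call is refused whole if a number of a shift passes 1 or a number of a turn 1, either way. A call with a gripper value outside its range is refused whole. The fingers move at their own pace and stop on an object; FORCE is the grip in N (left out, the last holds). Time passes only in rows, so rows that do not move let the fingers close. It gives the time, the measured TCP pose, the force and the opening at its end, in the units of the state.
- r.get_state(): the state, without advancing time (a new reading comes with each control period).
- r.snapshot(name): name is "scene" or "top"; returns a dict with "img" (480x640x3 uint8, red, green, blue), "fx", "fy", "cx", "cy" (pixels), "origin" and "rotation" of the camera in the world. Camera axes: x right, y up, looking along -z (the intrinsics and any distortion apply to the point x, -y, -z); pixel columns grow to the right and rows downward; lengths in m; the calibration is good to about 2 mm. A picture is of the moment at which its call begins. There is no depth.
- r.finish_job(): hands the job in, once; it reports no verdict.
Trained networks look in the newest picture that a camera, given by its name, has taken for a name from the list of things; names that differ only in an ending like _2 or _b are one class to them, and where a whole thing is asked for, a point or a joint stands for the part that bears it (a point fixed in the world has none). Each returns a list of dicts, best first, with "confidence" (0 to 1); they miss things now and then, are a little off and sometimes report something else, mostly with a low value. They report only what shows in the picture. A call takes as long as a camera call.
- r.spot_in(label, camera): "rect" ([left, top, right, bottom] in pixels, round what is visible of it).
- r.spot_point(label, camera): "location" ([row, column] in pixels: a listed point, or the origin of a listed thing).
The state is a dict: "clock": time; "q": joint angles; "qd": joint speeds; "joint_torque": joint torques, N m; "tool_pos": TCP position; "eef_rot": TCP orientation; "contact_force": force on the tool from outside, world axes, zero at the start; "moment": the same for the moment, N m; "opening": opening from 0.0 (shut) to 1.0 (fully open).
Only numpy, scipy, OpenCV 4.12 (cv2) and the standard library are available. Lean on these libraries where they do the work, as an engineer would, in place of code of your own. Each camera call takes 0.05 s, during which the arm holds its last target. There are 200 camera calls.

## Working session

There is one attempt and no reset: what is moved stays moved. The work goes in short steps, Python scripts to look and compute and a shell command to move; the robot and the scene stay as the last step left them, time stands still between calls to the robot, and variables do not carry over. Pictures are saved under pics/ and viewed, about 8 in all and at most 12, crops included, and the job is handed in when it is done.

```bash
mkdir -p pics; cat > h.py <<'E'
import numpy as np, cv2
from plant import r
from scipy.spatial.transform import Rotation as R
def ray(s,row,col):
    d=np.array([(col-s['cx'])/s['fx'],-(row-s['cy'])/s['fy'],-1.])
    return np.array(s['origin']),np.array(s['rotation'])@d
def at(s,row,col,z):
    o,d=ray(s,row,col); return o+d*(z-o[2])/d[2]
def proj(s,p):
    c=np.array(s['rotation']).T@(np.array(p)-s['origin'])
    return s['cy']+s['fy']*c[1]/c[2], s['cx']-s['fx']*c[0]/c[2]
E
python3 - <<'E'
from h import *
st=r.get_state();print({k:np.round(v,3) for k,v in st.items()})
for n in("top","scene"):
    s=r.snapshot(n);cv2.imwrite(f'pics/{n}0.png',s['img'][:,:,::-1])
    print(n,{k:np.round(v,3) for k,v in s.items() if k!='img'}, [k for k in s])
    for l,z in dict(carriage_c=.032,cases=0,mat=0,stand=0,home=.044,clamp_grip=.047,mug=0,tape=0,driver=0,glue=0,stapler=0,can=0).items():
        for d in r.spot_point(l,n)[:2]: print(l,np.round(d['location'],1),round(d['confidence'],2),at(s,*d['location'],z).round(3))
E
```

```text
{'clock': np.float64(0.0), 'q': array([-1.219,  0.69 , -0.195,  1.566,  0.157,  0.902, -0.215]), 'qd': array([-0.   ,  0.002,  0.   ,  0.   ,  0.002, -0.001, -0.   ]), 'joint_torque': array([ 0.0000e+00, -5.2755e+01, -1.2670e+00, -1.5343e+01, -5.3000e-02,
        6.0000e-03,  0.0000e+00]), 'tool_pos': array([0.195, 0.593, 0.238]), 'eef_rot': array([ 0.158,  0.987, -0.001, -0.   ]), 'contact_force': array([ 0.255, -0.714, -1.034]), 'moment': array([ 0.012, -0.024,  0.062]), 'opening': np.float64(1.0)}
top {'fx': np.float64(557.1), 'fy': np.float64(557.1), 'cx': np.float64(315.012), 'cy': np.float64(232.298), 'origin': array([0.313, 0.029, 1.49 ]), 'rotation': array([ 0.057, -0.068, -0.702,  0.707])} ['img', 'fx', 'fy', 'cx', 'cy', 'origin', 'rotation']Traceback (most recent call last):
  File "<stdin>", line 7, in <module>
  File "h.py", line 8, in at
    o,d=ray(s,row,col); return o+d*(z-o[2])/d[2]
        ~~~^^^^^^^^^^^
  File "h.py", line 6, in ray
    return np.array(s['origin']),np.array(s['rotation'])@d
                                 ~~~~~~~~~~~~~~~~~~~~~~~^~
ValueError: matmul: Input operand 1 has a mismatch in its core dimension 0, with gufunc signature (n?,k),(k,m?)->(n?,m?) (size 3 is different from 4)
```

Rotation is a quaternion.

```bash
sed -i "s/np.array(s\['rotation'\])/R.from_quat(s['rotation']).as_matrix()/" h.py
python3 - <<'E'
from h import *
for n in("top","scene"):
    s=r.snapshot(n);cv2.imwrite(f'pics/{n}0.png',s['img'][:,:,::-1])
    print(n,{k:np.round(v,3) for k,v in s.items() if k!='img'})
    for l,z in dict(carriage_c=.032,cases=0,mat=0,stand=0,home=.044,clamp_grip=.047,mug=0,tape=0,driver=0,glue=0,stapler=0,can=0).items():
        for d in r.spot_point(l,n)[:2]: print(l,np.round(d['location'],1),round(d['confidence'],2),at(s,*d['location'],z).round(3))
E
```

```text
top {'fx': np.float64(557.1), 'fy': np.float64(557.1), 'cx': np.float64(315.012), 'cy': np.float64(232.298), 'origin': array([0.313, 0.029, 1.49 ]), 'rotation': array([ 0.057, -0.068, -0.702,  0.707])}
carriage_c [260.2 413.7] 0.74 [ 0.501 -0.255  0.032]
cases [261.7 409. ] 0.8 [ 0.501 -0.249  0.   ]
mat [266.4 312.2] 0.92 [0.486 0.013 0.   ]
mat [240.3 216.6] 0.55 [0.555 0.272 0.   ]
stand [238.6 217.3] 0.69 [0.56 0.27 0.  ]
home [244. 214.] 0.93 [0.538 0.271 0.044]
clamp_grip [243.4 177.8] 0.72 [0.539 0.365 0.047]
mug [188.2 254.4] 0.75 [0.701 0.173 0.   ]
tape [202.6 335.5] 0.87 [ 0.663 -0.05   0.   ]
driver [310.2 307.5] 0.94 [0.369 0.025 0.   ]
driver [245.4 216.8] 0.35 [0.541 0.271 0.   ]
glue [242.  175.9] 0.7 [0.55  0.381 0.   ]
glue [190.9 380.6] 0.62 [ 0.697 -0.175  0.   ]
stapler [249.6 491.9] 0.62 [ 0.536 -0.475  0.   ]
can [278.8 110.7] 0.8 [0.449 0.549 0.   ]
can [192.1 378.5] 0.33 [ 0.694 -0.169  0.   ]
scene {'fx': np.float64(456.948), 'fy': np.float64(456.948), 'cx': np.float64(322.008), 'cy': np.float64(238.272), 'origin': array([ 1.06 , -0.86 ,  0.772]), 'rotation': array([0.449, 0.123, 0.238, 0.853])}
carriage_c [299.9 254.4] 0.82 [ 0.503 -0.244  0.032]
carriage_c [221.8 369.5] 0.41 [0.584 0.211 0.032]
cases [311.2 252.5] 0.89 [ 0.5   -0.252  0.   ]
cases [325.8 337.7] 0.5 [ 0.7   -0.187  0.   ]
mat [253.7 305.8] 0.77 [0.484 0.012 0.   ]
stand [220.6 369. ] 0.62 [0.559 0.263 0.   ]
home [201.6 363.9] 0.66 [0.524 0.293 0.044]
clamp_grip [192.4 376.9] 0.69 [0.535 0.364 0.047]
clamp_grip [223.9 369. ] 0.66 [0.598 0.179 0.047]
mug [246.7 401.9] 0.72 [0.704 0.185 0.   ]
tape [287.  351.8] 0.6 [ 0.663 -0.048  0.   ]
driver [242.4 272.9] 0.52 [0.371 0.009 0.   ]
glue [325.3 337.8] 0.9 [ 0.7   -0.186  0.   ]
glue [250.3 304.3] 0.69 [0.471 0.023 0.   ]
stapler [380.2 199.5] 0.93 [ 0.533 -0.468  0.   ]
can [179.3 377.2] 0.88 [ 0.459  0.534 -0.   ]
```

View pics/top0.png

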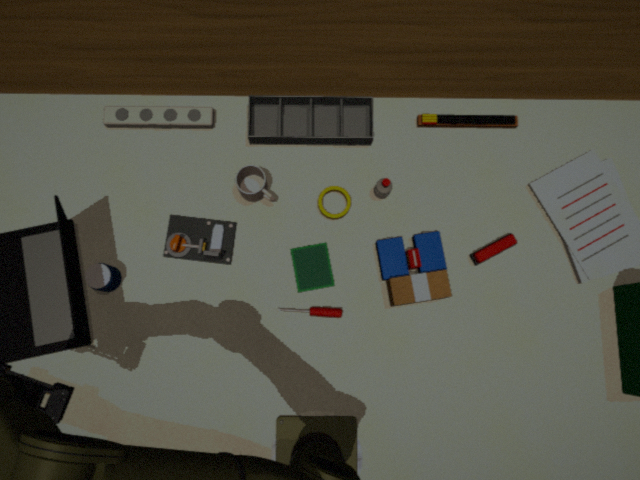

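View pics/scene0.png

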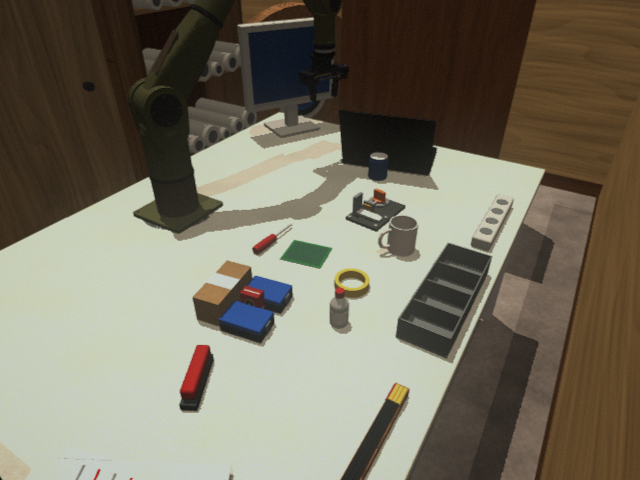

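The layout: the top view shows the cases at (414,265), open gap end up the image (world +x), mat at (312,267), stand at (200,240) with its knob at the left (178,243). Next I'll crop closer for angles.

```bash
python3 - <<'E'
from h import *
s=r.snapshot("top");im=s['img']
c=lambda x,y,w,h,k:cv2.resize(im[y:y+h,x:x+w,::-1],None,fx=k,fy=k,interpolation=cv2.INTER_CUBIC)
cv2.imwrite('pics/c1.png',np.hstack([c(158,205,88,70,4.5),c(370,222,88,88,4.5)[:315]]))
hsv=cv2.cvtColor(im,cv2.COLOR_RGB2HSV)
def blob(m,box,z,name):
    x,y,x2,y2=box;mm=np.zeros(m.shape,np.uint8);mm[y:y2,x:x2]=m[y:y2,x:x2]
    cs,_=cv2.findContours(mm,cv2.RETR_EXTERNAL,cv2.CHAIN_APPROX_NONE);k=max(cs,key=cv2.contourArea)
    w=np.array([at(s,v,u,z)[:2] for u,v in k[:,0,:].astype(float)],np.float32)*1000
    print(name,[np.round(t,1) for t in cv2.minAreaRect(w)])
H,S,V=[hsv[...,i] for i in range(3)]
blob(((H>40)&(H<85)&(S>90)).astype(np.uint8),(280,230,345,300),.003,'mat')
blob(((H>95)&(H<125)&(S>120)).astype(np.uint8),(370,225,411,290),.038,'caseL')
blob(((H>95)&(H<125)&(S>120)).astype(np.uint8),(412,225,455,290),.038,'caseR')
blob(((V<110)).astype(np.uint8),(155,205,245,275),.010,'base')
blob((((H<8)|(H>172))&(S>130)).astype(np.uint8),(400,235,430,280),.064,'carriage')
blob(((H>5)&(H<20)&(S>150)).astype(np.uint8),(165,225,195,260),.054,'knob')
E
```

```text
mat [array([484.9,  13.6]), array([118.1,  97.9]), np.float64(11.0)]
caseL [array([ 506.1, -197.8]), array([105.3,  72.2]), np.float64(9.4)]
caseR [array([ 523.8, -294.8]), array([102. ,  71.8]), np.float64(9.0)]
base [array([557.3, 314.6]), array([188.1, 121.6]), np.float64(83.6)]
carriage [array([ 503. , -246.9]), array([55. , 31.8]), np.float64(9.0)]
knob [array([536.8, 363.2]), array([40.2, 40.5]), np.float64(53.8)]
```

View pics/c1.png

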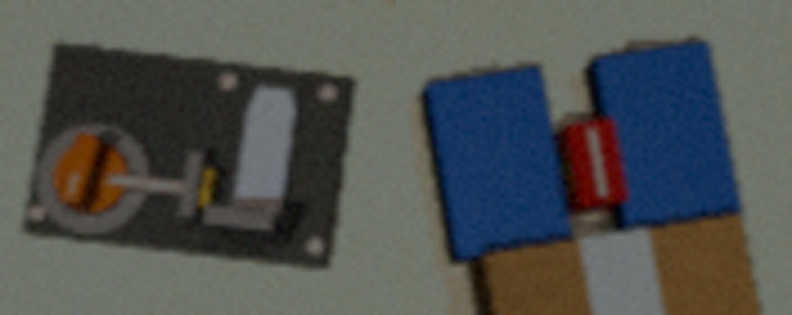

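```bash
cat >> h.py <<'E'
def plan(x,y,z,yaw_y):
    """twist units so that tool y lies along world angle yaw_y (deg, mod 180), then translation units after that twist"""
    st=r.get_state(); M=R.from_quat(st['eef_rot']).as_matrix(); p=np.array(st['tool_pos'])
    a=np.degrees(np.arctan2(M[1,1],M[0,1])); d=(yaw_y-a+90)%180-90
    M2=R.from_euler('z',d,degrees=True).as_matrix()@M
    print('tcp',p.round(4),'tooly',round(a,1),'tilt',M[2,2].round(4),'twist',round(-d/6,2),'trans',(M2.T@(np.array([x,y,z])-p)/.04).round(2),'q7',round(st['q'][6],2),'F',np.round(st['contact_force'],1),'open',round(float(st['opening'])*88,1),'t',round(float(st['clock']),2))
E
python3 - <<'E'
from h import *
plan(.50,.40,.238,99.5);plan(.504,-.2485,.20,99.5)
s=r.snapshot("top");im=s['img']
g=im[205:275,158:246].astype(int)
print('rail col vals',g[33,45:70].tolist()[::4])
hsv=cv2.cvtColor(im,cv2.COLOR_RGB2HSV);H,S,V=[hsv[...,i].astype(int) for i in range(3)]
k=4
up=cv2.resize(im,None,fx=k,fy=k,interpolation=cv2.INTER_CUBIC);v=up.max(2)
def line(pts,z,name):
    w=np.array([at(s,(b+.5)/k-.5,(a+.5)/k-.5,z)[:2] for a,b in pts],np.float32)*1000
    vx,vy,x0,y0=cv2.fitLine(w,cv2.DIST_HUBER,0,.01,.01).ravel();print(name,np.degrees(np.arctan2(vy,vx)).round(1)%180,(x0.round(1),y0.round(1)))
    return w
# rail: left/right edges by strongest gradient per row
for lo,hi,sg,nm in((206,216,1,'railL'),(217,228,-1,'railR')):
    pts=[]
    for row in range(228*k,246*k):
        gr=sg*np.gradient(cv2.GaussianBlur(v,(9,9),2)[row].astype(float));seg=gr[lo*k:hi*k];pts.append((lo*k+seg.argmax(),row))
    line(pts,.022,nm)
for nm,rows,lo,hi,sg in(('baseL',(222,250),160,172,-1),('baseR',(228,258),228,240,1)):
    pts=[]
    for row in range(rows[0]*k,rows[1]*k):
        gr=sg*np.gradient(cv2.GaussianBlur(v,(9,9),2)[row].astype(float));seg=gr[lo*k:hi*k];pts.append((lo*k+seg.argmax(),row))
    line(pts,.010 ,nm)
b=cv2.GaussianBlur(v,(9,9),2).astype(float)
for nm,cols,lo,hi,sg in(('baseFar',(174,232),210,226,-1),('baseNear',(168,228),252,268,1)):
    pts=[]
    for col in range(cols[0]*k,cols[1]*k):
        gr=sg*np.gradient(b[:,col]);seg=gr[lo*k:hi*k];pts.append((col,lo*k+seg.argmax()))
    line(pts,.010,nm)
E
```

```text
tcp [0.1953 0.5938 0.2388] tooly 71.8 tilt -1.0 twist -4.62 trans [-6.71 -6.04  0.02] q7 -0.22 F [-0.3 -0.4 -0.1] open 87.9 t 1.45
tcp [0.1953 0.5938 0.2388] tooly 71.8 tilt -1.0 twist -4.62 trans [ -4.14 -22.04   0.97] q7 -0.22 F [-0.3 -0.4 -0.1] open 87.9 t 1.45
rail col vals [[36, 39, 33], [41, 42, 38], [73, 75, 77], [113, 117, 121], [109, 116, 119], [35, 36, 37], [38, 37, 33]]
railL 173.8 (np.float32(566.2), np.float32(282.6))
railR 174.3 (np.float32(561.9), np.float32(253.9))
baseL 172.6 (np.float32(562.1), np.float32(406.5))
baseR 174.3 (np.float32(536.6), np.float32(225.3))
baseFar 83.7 (np.float32(615.2), np.float32(310.7))
baseNear 83.7 (np.float32(498.5), np.float32(317.7))
```

```bash
python3 -m jog '[{"translation":[0,0,0],"twist":-0.92,"claw":100},{"translation":[0,0,0],"twist":-0.92,"claw":100},{"translation":[0,0,0],"twist":-0.92,"claw":100},{"translation":[0,0,0],"twist":-0.92,"claw":100},{"translation":[0,0,0],"twist":-0.92,"claw":100},{"translation":[-0.56,-0.5,0],"twist":0,"claw":100},{"translation":[-0.56,-0.5,0],"twist":0,"claw":100},{"translation":[-0.56,-0.5,0],"twist":0,"claw":100},{"translation":[-0.56,-0.5,0],"twist":0,"claw":100},{"translation":[-0.56,-0.5,0],"twist":0,"claw":100},{"translation":[-0.56,-0.5,0],"twist":0,"claw":100},{"translation":[-0.56,-0.5,0],"twist":0,"claw":100},{"translation":[-0.56,-0.5,0],"twist":0,"claw":100},{"translation":[-0.56,-0.5,0],"twist":0,"claw":100},{"translation":[-0.56,-0.5,0],"twist":0,"claw":100},{"translation":[-0.56,-0.5,0],"twist":0,"claw":100},{"translation":[-0.56,-0.5,0],"twist":0,"claw":100}]' 30
python3 -c "
from h import *
plan(.504,-.2485,.16,99.5)"
```

```text
clock: 2.92
tool_pos: [0.5009, 0.3998, 0.2388]
eef_rot: [-0.082, 0.997, 0.0, 0.0]
contact_force: [-0.6, -0.8, 0.1]
opening: 0.998
tcp [0.5009 0.3998 0.2388] tooly 99.4 tilt -1.0 twist -0.02 trans [  2.6  -16.     1.97] q7 0.73 F [-0.6 -0.8  0.1] open 87.8 t 2.92
```

```bash
python3 -m jog '[{"translation":[0.13,-0.8,0.1],"twist":0,"claw":100},{"translation":[0.13,-0.8,0.1],"twist":0,"claw":100},{"translation":[0.13,-0.8,0.1],"twist":0,"claw":100},{"translation":[0.13,-0.8,0.1],"twist":0,"claw":100},{"translation":[0.13,-0.8,0.1],"twist":0,"claw":100},{"translation":[0.13,-0.8,0.1],"twist":0,"claw":100},{"translation":[0.13,-0.8,0.1],"twist":0,"claw":100},{"translation":[0.13,-0.8,0.1],"twist":0,"claw":100},{"translation":[0.13,-0.8,0.1],"twist":0,"claw":100},{"translation":[0.13,-0.8,0.1],"twist":0,"claw":100},{"translation":[0.13,-0.8,0.1],"twist":0,"claw":100},{"translation":[0.13,-0.8,0.1],"twist":0,"claw":100},{"translation":[0.13,-0.8,0.1],"twist":0,"claw":100},{"translation":[0.13,-0.8,0.1],"twist":0,"claw":100},{"translation":[0.13,-0.8,0.1],"twist":0,"claw":100},{"translation":[0.13,-0.8,0.1],"twist":0,"claw":100},{"translation":[0.13,-0.8,0.1],"twist":0,"claw":100},{"translation":[0.13,-0.8,0.1],"twist":0,"claw":100},{"translation":[0.13,-0.8,0.1],"twist":0,"claw":100},{"translation":[0.13,-0.8,0.1],"twist":0,"claw":100}]'
python3 - <<'E'
from h import *
plan(.504,-.2485,.043,99.5)
s=r.snapshot("scene");im=s['img']
cv2.imwrite('pics/s1.png',cv2.resize(im[200:350,160:360,::-1],None,fx=4,fy=4,interpolation=cv2.INTER_CUBIC))
for d in r.spot_point('carriage_c','scene')[:2]: print(d['confidence'],at(s,*d['location'],.032))
# predicted corners of carriage top
for a in(-14,14):
  for b in(-24,24):
    c,sn=np.cos(np.radians(9.5)),np.sin(np.radians(9.5))
    v,u=proj(s,(.504+(b*c-a*sn)/1e3,-.2485+(b*sn+a*c)/1e3,.064));print(round((u-160)*4),round((v-200)*4))
E
```

```text
clock: 4.58
tool_pos: [0.5014, -0.2494, 0.1586]
eef_rot: [-0.082, 0.997, -0.0, 0.0]
contact_force: [0.3, -0.3, -0.1]
opening: 0.999
tcp [ 0.5014 -0.2494  0.1586] tooly 99.4 tilt -1.0 twist -0.02 trans [-0.07  0.01  2.89] q7 1.67 F [ 0.3 -0.3 -0.1] open 87.9 t 4.58
0.81 [ 0.50814788 -0.25147721  0.032     ]
0.65 [ 0.50338478 -0.02473993  0.032     ]
321 368
395 389
345 339
417 359
```

View pics/s1.png

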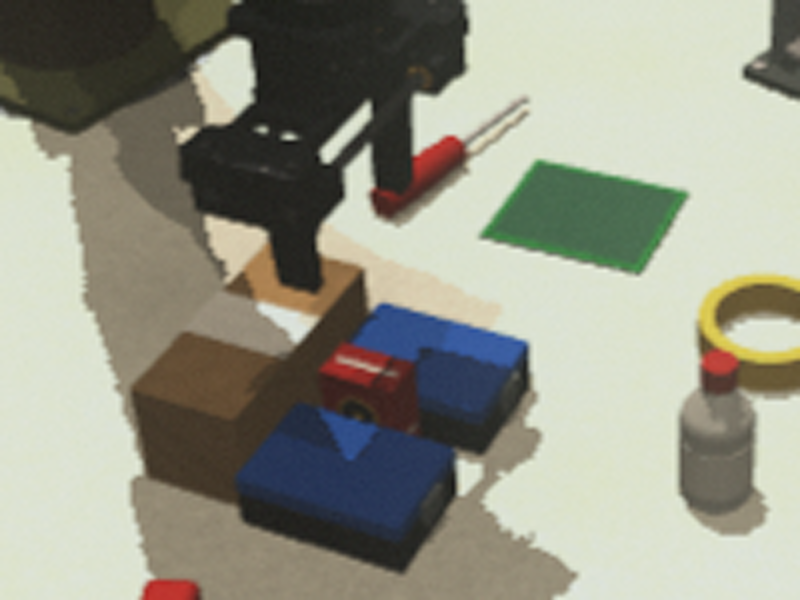

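The predicted carriage top corners (321–417, 339–389 in the crop) match the red block, and the fingers straddle it. Descend and close.

```bash
python3 -m jog '[{"translation":[-0.07,0,0.4],"twist":0,"claw":100},{"translation":[0,0,0.4],"twist":0,"claw":70},{"translation":[0,0,0.4],"twist":0,"claw":60},{"translation":[0,0,0.4],"twist":0,"claw":60},{"translation":[0,0,0.4],"twist":0,"claw":60},{"translation":[0,0,0.4],"twist":0,"claw":60},{"translation":[0,0,0.3],"twist":0,"claw":50},{"translation":[0,0,0.15],"twist":0,"claw":45},{"translation":[0,0,0],"twist":0,"claw":40},{"translation":[0,0,0],"twist":0,"claw":40}]' 30 && python3 -m jog '[{"translation":[0,0,0],"twist":0,"claw":25},{"translation":[0,0,0],"twist":0,"claw":20},{"translation":[0,0,0],"twist":0,"claw":20},{"translation":[0,0,0],"twist":0,"claw":20},{"translation":[0,0,0],"twist":0,"claw":20},{"translation":[0,0,0],"twist":0,"claw":20}]' 30
```

```text
clock: 5.52
tool_pos: [0.5045, -0.247, 0.0449]
eef_rot: [-0.082, 0.997, -0.0, 0.0]
contact_force: [-0.2, -0.9, 0.1]
opening: 0.402
clock: 6.02
tool_pos: [0.505, -0.2483, 0.0455]
eef_rot: [-0.081, 0.997, -0.001, 0.001]
contact_force: [0.6, -5.4, 5.3]
opening: 0.317
```

Gripped at 28 mm. Lift, 0.12 m.

```bash
python3 -m jog '[{"translation":[0,0,-0.1],"twist":0,"claw":20},{"translation":[0,0,-0.2],"twist":0,"claw":20},{"translation":[0,0,-0.3],"twist":0,"claw":20},{"translation":[0,0,-0.3],"twist":0,"claw":20},{"translation":[0,0,-0.4],"twist":0,"claw":20},{"translation":[0,0,-0.4],"twist":0,"claw":20},{"translation":[0,0,-0.4],"twist":0,"claw":20},{"translation":[0,0,-0.4],"twist":0,"claw":20},{"translation":[0,0,-0.3],"twist":0,"claw":20},{"translation":[0,0,-0.2],"twist":0,"claw":20},{"translation":[0,0,0],"twist":0,"claw":20}]' 40
python3 - <<'E'
from h import *
s=r.snapshot("scene");im=s['img']
cv2.imwrite('pics/s2.png',cv2.resize(im[160:340,160:400,::-1],None,fx=3,fy=3,interpolation=cv2.INTER_CUBIC))
for y in (101,11,84):plan(.485,.0136,.12,y)
E
```

```text
clock: 6.93
tool_pos: [0.5045, -0.2462, 0.1656]
eef_rot: [-0.082, 0.997, 0.0, 0.001]
contact_force: [-0.1, -0.6, -2.7]
opening: 0.318
tcp [ 0.5041 -0.2464  0.1647] tooly 99.4 tilt -1.0 twist -0.26 trans [-0.77  6.47  1.12] q7 1.67 F [-0.  -0.2 -2. ] open 27.7 t 6.98
tcp [ 0.5041 -0.2464  0.1647] tooly 99.4 tilt -1.0 twist 14.74 trans [6.47 0.77 1.12] q7 1.67 F [-0.  -0.2 -2. ] open 27.7 t 6.98
tcp [ 0.5041 -0.2464  0.1647] tooly 99.4 tilt -1.0 twist 2.57 trans [1.15 6.41 1.12] q7 1.67 F [-0.  -0.2 -2. ] open 27.7 t 6.98
```

View pics/s2.png

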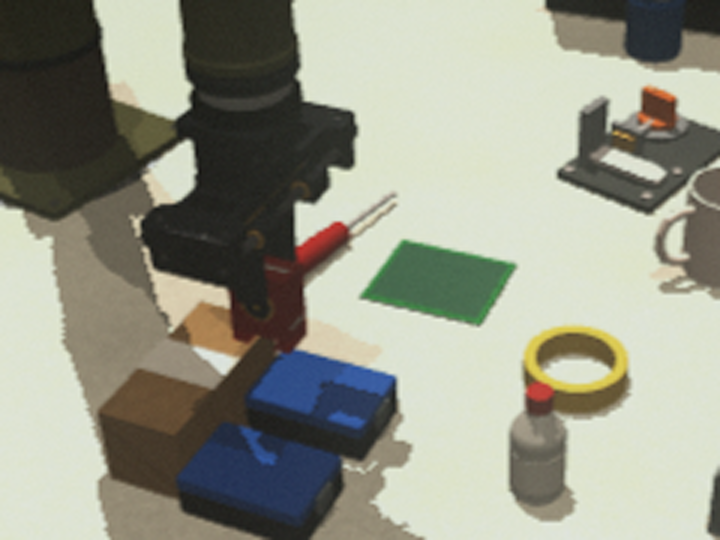

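The carriage hangs upright between the fingers at crop (268,305), clear of the cases. Move over the mat, then turn it so its x lies along the stand's x.

```bash
python3 -m jog '[{"translation":[-0.07,0.6,0],"twist":0,"claw":20},{"translation":[-0.07,0.6,0],"twist":0,"claw":20},{"translation":[-0.07,0.6,0],"twist":0,"claw":20},{"translation":[-0.07,0.6,0],"twist":0,"claw":20},{"translation":[-0.07,0.6,0],"twist":0,"claw":20},{"translation":[-0.07,0.6,0],"twist":0,"claw":20},{"translation":[-0.07,0.6,0],"twist":0,"claw":20},{"translation":[-0.07,0.6,0],"twist":0,"claw":20},{"translation":[-0.07,0.6,0],"twist":0,"claw":20},{"translation":[-0.07,0.6,0],"twist":0,"claw":20},{"translation":[-0.07,0.47,0],"twist":0,"claw":20}]' && python3 -m jog '[{"translation":[0,0,0],"twist":0.98,"claw":20},{"translation":[0,0,0],"twist":0.98,"claw":20},{"translation":[0,0,0],"twist":0.98,"claw":20},{"translation":[0,0,0],"twist":0.98,"claw":20},{"translation":[0,0,0],"twist":0.98,"claw":20},{"translation":[0,0,0],"twist":0.98,"claw":20},{"translation":[0,0,0],"twist":0.98,"claw":20},{"translation":[0,0,0],"twist":0.98,"claw":20},{"translation":[0,0,0],"twist":0.98,"claw":20},{"translation":[0,0,0],"twist":0.98,"claw":20},{"translation":[0,0,0],"twist":0.98,"claw":20},{"translation":[0,0,0],"twist":0.98,"claw":20},{"translation":[0,0,0],"twist":0.98,"claw":20},{"translation":[0,0,0],"twist":0.98,"claw":20},{"translation":[0,0,0],"twist":0.98,"claw":20},{"translation":[0,0,0],"twist":0.98,"claw":20},{"translation":[0,0,0],"twist":0.98,"claw":20},{"translation":[0,0,0],"twist":0.92,"claw":20}]'
python3 -c "
from h import *
plan(.485,.0136,.0485,-6.1)"
```

```text
clock: 7.9
tool_pos: [0.4911, 0.0157, 0.1637]
eef_rot: [-0.083, 0.997, 0.001, -0.001]
contact_force: [0.4, -0.7, -1.6]
opening: 0.315
clock: 9.4
tool_pos: [0.4914, 0.0136, 0.1636]
eef_rot: [0.745, 0.667, -0.001, -0.001]
contact_force: [-0.8, 0.7, -2.3]
opening: 0.319
tcp [0.4914 0.0136 0.1636] tooly -6.3 tilt -1.0 twist -0.04 trans [-0.01 -0.15  2.88] q7 -0.02 F [-0.8  0.7 -2.3] open 28.1 t 9.4
```

```bash
python3 -m jog '[{"translation":[0,0,0.5],"twist":0,"claw":20},{"translation":[0,0,0.5],"twist":0,"claw":20},{"translation":[0,0,0.5],"twist":0,"claw":20},{"translation":[0,0,0.5],"twist":0,"claw":20},{"translation":[0,0,0.4],"twist":0,"claw":20},{"translation":[0,0,0.3],"twist":0,"claw":20},{"translation":[0,0,0.1],"twist":0,"claw":20},{"translation":[0,0,0.02],"twist":0,"claw":20},{"translation":[0,0,0.02],"twist":0,"claw":20}]' && python3 -m jog '[{"translation":[0,0,0.03],"twist":0,"claw":20},{"translation":[0,0,0],"twist":0,"claw":20}]'
```

```text
clock: 10.15
tool_pos: [0.4921, 0.0133, 0.0509]
eef_rot: [0.744, 0.669, -0.0, -0.0]
contact_force: [-1.3, -0.6, -2.0]
opening: 0.316
clock: 10.32
tool_pos: [0.4927, 0.0133, 0.0503]
eef_rot: [0.744, 0.669, 0.0, 0.0]
contact_force: [-0.2, -0.1, -1.5]
opening: 0.317
```

```bash
for i in 1 2 3; do python3 -m jog '[{"translation":[0,0,0.03],"twist":0,"claw":20},{"translation":[0,0,0],"twist":0,"claw":20}]' | egrep 'pos|force'; done
```

```text
tool_pos: [0.4927, 0.0133, 0.049]
contact_force: [-0.5, -0.0, -2.6]
tool_pos: [0.4927, 0.0134, 0.0484]
contact_force: [-0.8, 0.4, 6.3]
tool_pos: [0.4919, 0.0134, 0.0479]
contact_force: [-2.5, 0.9, 15.8]
```

In contact. Ease off, open, lift, and look.

```bash
python3 -m jog '[{"translation":[0,0,-0.03],"twist":0,"claw":30},{"translation":[0,0,0],"twist":0,"claw":38},{"translation":[0,0,0],"twist":0,"claw":45},{"translation":[0,0,0],"twist":0,"claw":60},{"translation":[0,0,0],"twist":0,"claw":80},{"translation":[0,0,0],"twist":0,"claw":80},{"translation":[0,0,0],"twist":0,"claw":80},{"translation":[0,0,-0.2],"twist":0,"claw":80},{"translation":[0,0,-0.4],"twist":0,"claw":100},{"translation":[0,0,-0.5],"twist":0,"claw":100},{"translation":[0,0,-0.5],"twist":0,"claw":100},{"translation":[0,0,-0.4],"twist":0,"claw":100}]'
python3 - <<'E'
from h import *
plan(.4925,.0134,.12,83.9)
s=r.snapshot("scene");im=s['img']
cv2.imwrite('pics/s3.png',cv2.resize(im[170:290,230:390,::-1],None,fx=4,fy=4,interpolation=cv2.INTER_CUBIC))
for d in r.spot_point('carriage_c','scene')[:2]: print(d['confidence'],at(s,*d['location'],.035))
E
```

```text
clock: 11.82
tool_pos: [0.4925, 0.0132, 0.1292]
eef_rot: [0.744, 0.669, 0.0, 0.0]
contact_force: [0.2, -0.1, -0.8]
opening: 1.002
tcp [0.4925 0.0132 0.1292] tooly -6.1 tilt -1.0 twist -15.0 trans [0.   0.   0.23] q7 0.0 F [ 0.2 -0.1 -0.8] open 88.2 t 11.82
0.74 [0.49261301 0.01567182 0.035     ]
```

View pics/s3.png

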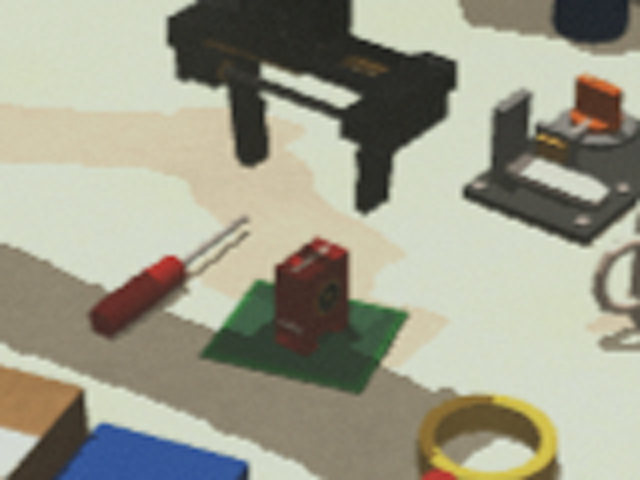

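Carriage stands upright on the mat at crop (312,300), gripper clear. Turn 90° and regrip across its y.

```bash
python3 -m jog '[{"translation":[0,0,0],"twist":-1,"claw":100},{"translation":[0,0,0],"twist":-1,"claw":100},{"translation":[0,0,0],"twist":-1,"claw":100},{"translation":[0,0,0],"twist":-1,"claw":100},{"translation":[0,0,0],"twist":-1,"claw":100},{"translation":[0,0,0],"twist":-1,"claw":100},{"translation":[0,0,0],"twist":-1,"claw":100},{"translation":[0,0,0],"twist":-1,"claw":100},{"translation":[0,0,0],"twist":-1,"claw":100},{"translation":[0,0,0],"twist":-1,"claw":100},{"translation":[0,0,0],"twist":-1,"claw":100},{"translation":[0,0,0],"twist":-1,"claw":100},{"translation":[0,0,0],"twist":-1,"claw":100},{"translation":[0,0,0],"twist":-1,"claw":100},{"translation":[0,0,0],"twist":-1,"claw":100},{"translation":[0,0,0],"twist":0,"claw":100}]'
python3 - <<'E'
from h import *
plan(.4925,.0134,.036,83.9)
s=r.snapshot("top");im=s['img']
hsv=cv2.cvtColor(im,cv2.COLOR_RGB2HSV)
for n in('top','scene'):
  s=r.snapshot(n)
  for d in r.spot_point('carriage_c',n)[:1]: print(n,d['confidence'],at(s,*d['location'],.035))
E
```

```text
clock: 13.25
tool_pos: [0.4919, 0.0131, 0.127]
eef_rot: [0.052, 0.999, 0.0, -0.001]
contact_force: [1.1, -0.3, 0.4]
opening: 1.003
tcp [0.4919 0.0131 0.127 ] tooly 84.1 tilt -1.0 twist 0.03 trans [-0.02  0.01  2.27] q7 0.94 F [ 1.1 -0.3  0.4] open 88.2 t 13.25
scene 0.97 [0.49712177 0.01220476 0.035     ]
```

```bash
python3 -m jog '[{"translation":[0,0,0.4],"twist":0,"claw":100},{"translation":[0,0,0.5],"twist":0,"claw":100},{"translation":[0,0,0.5],"twist":0,"claw":100},{"translation":[0,0,0.4],"twist":0,"claw":100},{"translation":[0,0,0.3],"twist":0,"claw":90},{"translation":[0,0,0.15],"twist":0,"claw":80},{"translation":[0,0,0],"twist":0,"claw":70},{"translation":[0,0,0],"twist":0,"claw":62},{"translation":[0,0,0],"twist":0,"claw":58},{"translation":[0,0,0],"twist":0,"claw":55},{"translation":[0,0,0],"twist":0,"claw":50},{"translation":[0,0,0],"twist":0,"claw":45},{"translation":[0,0,0],"twist":0,"claw":45},{"translation":[0,0,0],"twist":0,"claw":45}]' 30
python3 -c "
from h import *
plan(.4925,.0134,.1,83.9)"
```

```text
clock: 14.67
tool_pos: [0.493, 0.0135, 0.0382]
eef_rot: [0.053, 0.999, 0.0, 0.001]
contact_force: [-0.7, 1.0, 5.7]
opening: 0.542
tcp [0.493  0.0135 0.0382] tooly 83.9 tilt -1.0 twist 0.0 trans [ 0.01 -0.   -1.54] q7 0.87 F [-0.7  1.   5.7] open 47.7 t 14.67
```

```bash
python3 -m jog '[{"translation":[0,0,-0.2],"twist":0,"claw":45},{"translation":[0,0,-0.4],"twist":0,"claw":45},{"translation":[0,0,-0.5],"twist":0,"claw":45},{"translation":[0,0,-0.5],"twist":0,"claw":45},{"translation":[0,0,-0.3],"twist":0,"claw":45},{"translation":[0,0,0],"twist":0,"claw":45}]' 40
python3 -c "
from h import *
plan(.6193,.2618,.115,83.9)"
```

```text
clock: 15.17
tool_pos: [0.4934, 0.0129, 0.1158]
eef_rot: [0.054, 0.999, 0.0, 0.002]
contact_force: [0.6, -1.9, -2.3]
opening: 0.54
tcp [0.4934 0.0129 0.1158] tooly 83.9 tilt -1.0 twist -0.01 trans [-2.47  6.52  0.03] q7 0.92 F [ 0.6 -1.9 -2.3] open 47.5 t 15.17
```

```bash
python3 -m jog '[{"translation":[-0.2,0.54,0],"twist":0,"claw":45},{"translation":[-0.2,0.54,0],"twist":0,"claw":45},{"translation":[-0.2,0.54,0],"twist":0,"claw":45},{"translation":[-0.2,0.54,0],"twist":0,"claw":45},{"translation":[-0.2,0.54,0],"twist":0,"claw":45},{"translation":[-0.2,0.54,0],"twist":0,"claw":45},{"translation":[-0.2,0.54,0],"twist":0,"claw":45},{"translation":[-0.2,0.54,0],"twist":0,"claw":45},{"translation":[-0.2,0.54,0],"twist":0,"claw":45},{"translation":[-0.2,0.54,0],"twist":0,"claw":45},{"translation":[-0.2,0.54,0],"twist":0,"claw":45},{"translation":[-0.2,0.54,0],"twist":0,"claw":45},{"translation":[0,0,0],"twist":0,"claw":45},{"translation":[0,0,0],"twist":0,"claw":45}]'
python3 - <<'E'
from h import *
plan(.6193,.2618,.0485,83.9)
s=r.snapshot("scene");im=s['img']
cv2.imwrite('pics/s4.png',cv2.resize(im[140:260,310:470,::-1],None,fx=5,fy=5,interpolation=cv2.INTER_CUBIC))
o=np.array([.5557,.2686]);ux=np.array([.9943,-.1063]);uy=np.array([.1063,.9943])
for a,b,z in((40,10,20),(40,-10,20),(26,14,22),(26,-14,22),(-40,-14,22),(-40,-20,76),(-40,20,76),(54,-44,10),(54,138,10),(-62,-44,10)):
    v,u=proj(s,(*(o+(a*ux+b*uy)/1e3),z/1e3));print((a,b,z),round((u-310)*5),round((v-140)*5))
E
```

```text
clock: 16.33
tool_pos: [0.6144, 0.2619, 0.1121]
eef_rot: [0.052, 0.999, -0.0, -0.001]
contact_force: [-0.7, -1.2, -2.8]
opening: 0.538
tcp [0.6144 0.2619 0.1121] tooly 84.0 tilt -1.0 twist 0.02 trans [-0.13  0.01  1.59] q7 0.75 F [-0.7 -1.2 -2.8] open 47.4 t 16.33
(40, 10, 20) 359 384
(40, -10, 20) 342 398
(26, 14, 22) 343 372
(26, -14, 22) 319 391
(-40, -14, 22) 230 357
(-40, -20, 76) 229 286
(-40, 20, 76) 264 261
(54, -44, 10) 331 443
(54, 138, 10) 476 323
(-62, -44, 10) 174 382
```

View pics/s4.png

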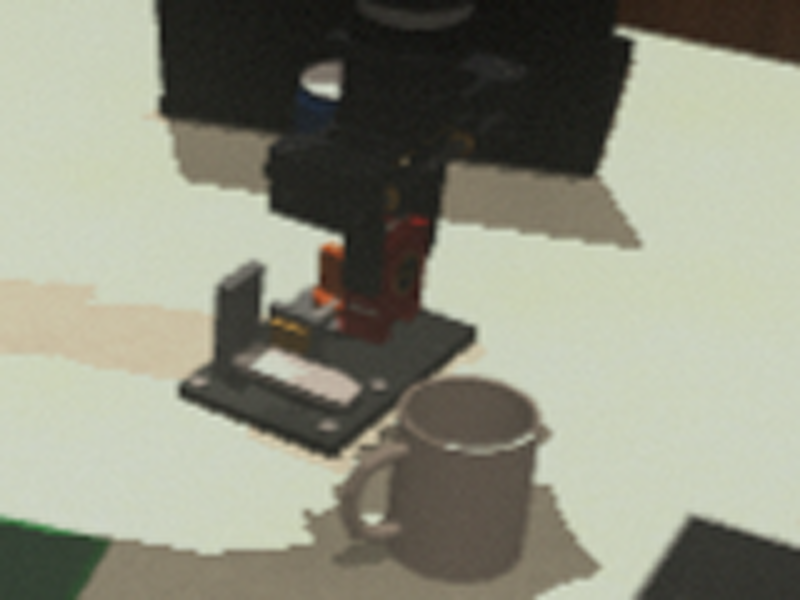

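The rail nose at crop (352,392) and the stop at (240,275) agree with my stand model within about 1 mm. Descend in front of the nose.

```bash
python3 -m jog '[{"translation":[-0.13,0.01,0.2],"twist":0,"claw":45},{"translation":[0,0,0.4],"twist":0,"claw":45},{"translation":[0,0,0.4],"twist":0,"claw":45},{"translation":[0,0,0.3],"twist":0,"claw":45},{"translation":[0,0,0.15],"twist":0,"claw":45},{"translation":[0,0,0.06],"twist":0,"claw":45},{"translation":[0,0,0],"twist":0,"claw":45},{"translation":[0,0,0],"twist":0,"claw":45},{"translation":[0,0,0],"twist":0,"claw":45}]'
python3 -c "
from h import *
plan(.5299,.2714,.0475,83.9);plan(.6193,.2618,.0475,83.9)"
```

```text
clock: 17.13
tool_pos: [0.6212, 0.2609, 0.054]
eef_rot: [0.053, 0.999, 0.0, 0.001]
contact_force: [0.6, 0.4, -2.2]
opening: 0.538
tcp [0.6212 0.2609 0.054 ] tooly 83.9 tilt -1.0 twist 0.0 trans [2.3  0.02 0.16] q7 0.73 F [ 0.6  0.4 -2.2] open 47.3 t 17.13
tcp [0.6212 0.2609 0.054 ] tooly 83.9 tilt -1.0 twist 0.0 trans [0.05 0.02 0.16] q7 0.73 F [ 0.6  0.4 -2.2] open 47.3 t 17.13
```

```bash
python3 -m jog '[{"translation":[0,0.02,0.07],"twist":0,"claw":45},{"translation":[0,0,0.06],"twist":0,"claw":45},{"translation":[0,0,0],"twist":0,"claw":45},{"translation":[0.1,0,0],"twist":0,"claw":45},{"translation":[0.1,0,0],"twist":0,"claw":45},{"translation":[0.1,0,0],"twist":0,"claw":45},{"translation":[0.1,0,0],"twist":0,"claw":45},{"translation":[0.1,0,0],"twist":0,"claw":45},{"translation":[0.1,0,0],"twist":0,"claw":45},{"translation":[0,0,0],"twist":0,"claw":45}]'
python3 -c "
from h import *
plan(.5299,.2714,.0475,83.9)"
```

```text
clock: 17.97
tool_pos: [0.5955, 0.2644, 0.0479]
eef_rot: [0.053, 0.999, -0.0, -0.001]
contact_force: [0.3, -0.6, -1.8]
opening: 0.54
tcp [0.5955 0.2644 0.0479] tooly 84.0 tilt -1.0 twist 0.01 trans [ 1.65 -0.    0.01] q7 0.7 F [ 0.3 -0.6 -1.8] open 47.5 t 17.97
```

```bash
for i in 1 2 3; do python3 -m jog '[{"translation":[0.08,0,0],"twist":0,"claw":45},{"translation":[0.08,0,0],"twist":0,"claw":45},{"translation":[0.08,0,0],"twist":0,"claw":45},{"translation":[0,0,0],"twist":0,"claw":45}]' | egrep 'pos|force'; done
```

```text
tool_pos: [0.5863, 0.2653, 0.0478]
contact_force: [-0.5, -0.2, -2.4]
tool_pos: [0.5766, 0.2663, 0.0479]
contact_force: [0.2, -0.1, -2.4]
tool_pos: [0.5671, 0.2673, 0.0479]
contact_force: [-0.6, -0.1, -2.0]
```

```bash
for i in 1 2 3; do python3 -m jog '[{"translation":[0.1,0,0],"twist":0,"claw":45},{"translation":[0.1,0,0],"twist":0,"claw":45},{"translation":[0.09,0,0],"twist":0,"claw":45},{"translation":[0,0,0],"twist":0,"claw":45}]' | egrep 'pos|force'; done
```

```text
tool_pos: [0.5553, 0.2686, 0.0479]
contact_force: [-0.3, -0.0, -1.8]
tool_pos: [0.5438, 0.2698, 0.0479]
contact_force: [-0.2, -0.4, -1.9]
tool_pos: [0.5341, 0.2707, 0.0481]
contact_force: [1.9, 0.3, -3.1]
```

```bash
for i in 1 2 3; do python3 -m jog '[{"translation":[0.04,0,0],"twist":0,"claw":45},{"translation":[0,0,0],"twist":0,"claw":45}]' | egrep 'pos|force'; done
python3 - <<'E'
from h import *
plan(.5299,.2714,.0475,83.9)
s=r.snapshot("scene");im=s['img']
cv2.imwrite('pics/s5.png',cv2.resize(im[150:240,330:430,::-1],None,fx=6,fy=6,interpolation=cv2.INTER_CUBIC))
E
```

```text
tool_pos: [0.534, 0.2707, 0.0481]
contact_force: [3.7, -0.8, -4.7]
tool_pos: [0.534, 0.2707, 0.0482]
contact_force: [7.2, -0.0, -7.4]
tool_pos: [0.534, 0.2707, 0.0482]
contact_force: [10.8, -0.1, -10.1]
tcp [0.534  0.2707 0.0482] tooly 83.8 tilt -1.0 twist -0.02 trans [0.11 0.01 0.02] q7 0.61 F [ 10.8  -0.1 -10.1] open 47.2 t 20.47
```

View pics/s5.png

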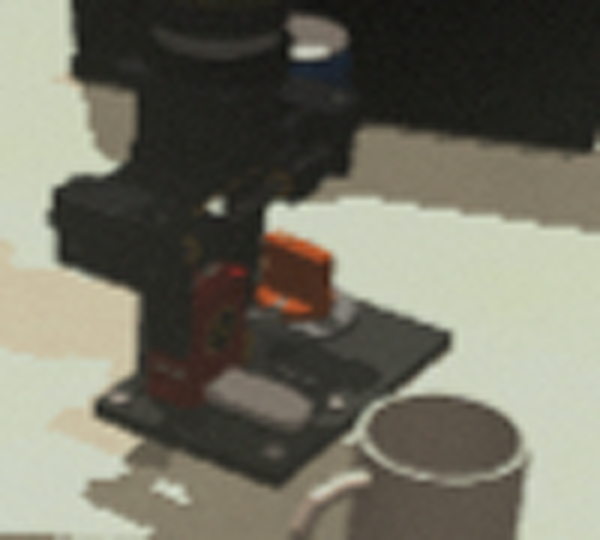

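The grip face sits near the stop at crop (150–245, 270–405), but the TCP halted at u≈-22 rather than -26; check against predicted corners.

```bash
python3 - <<'E'
from h import *
s=r.snapshot("scene");im=s['img'].copy()
o=np.array([.5557,.2686]);ux=np.array([.9943,-.1063]);uy=np.array([.1063,.9943])
def P(a,b,z):
    v,u=proj(s,(*(o+(a*ux+b*uy)/1e3),z/1e3));return u,v
x0,y0,k=340,170,8
big=cv2.resize(im[y0:y0+60,x0:x0+80,::-1],None,fx=k,fy=k,interpolation=cv2.INTER_CUBIC)
big=np.clip(big.astype(float)*1.6,0,255).astype(np.uint8)
q=lambda p:(int((p[0]-x0+.5)*k),int((p[1]-y0+.5)*k))
def poly(pts,c): cv2.polylines(big,[np.array([q(P(*p)) for p in pts])],True,c,1)
for c,col in((-26,(0,255,0)),(-21.8,(255,255,0))):
    poly([(c-14,-24,12),(c+14,-24,12),(c+14,-24,76),(c-14,-24,76)],col);poly([(c+14,-24,12),(c+14,24,12),(c+14,24,76),(c+14,-24,76)],col)
poly([(-62,-44,10),(54,-44,10),(54,138,10),(-62,138,10)],(255,0,255))
poly([(-40,-14,22),(26,-14,22),(40,-10,20),(40,10,20),(26,14,22),(-40,14,22)],(0,165,255))
cv2.imwrite('pics/s6.png',big)
for n in('scene',):
  for d in r.spot_point('carriage_c',n)[:1]:
    p=at(s,*d['location'],.044)[:2];print(d['confidence'],p,(p-o)@ux,(p-o)@uy)
E
```

```text
0.67 [0.52693261 0.2841511 ] -0.030256498472019527 0.01240448657321902
```

View pics/s6.png

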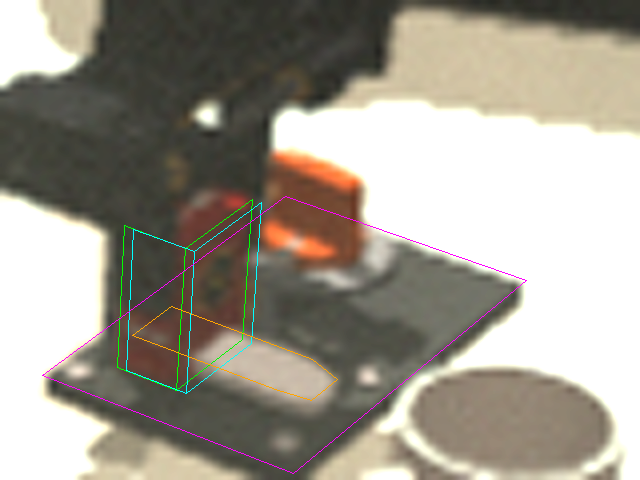

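The green outline (u = -26, home) coincides with the carriage's visible edges (bottom corner (176,390), right edge x≈241), so it is home. Ease off, release, lift.

```bash
python3 -m jog '[{"translation":[-0.08,0,0],"twist":0,"claw":45},{"translation":[0,0,0],"twist":0,"claw":52},{"translation":[0,0,0],"twist":0,"claw":56},{"translation":[0,0,0],"twist":0,"claw":60},{"translation":[0,0,0],"twist":0,"claw":75},{"translation":[0,0,0],"twist":0,"claw":85},{"translation":[0,0,0],"twist":0,"claw":85},{"translation":[0,0,-0.2],"twist":0,"claw":85},{"translation":[0,0,-0.4],"twist":0,"claw":85},{"translation":[0,0,-0.5],"twist":0,"claw":85},{"translation":[0,0,-0.5],"twist":0,"claw":85},{"translation":[0,0,-0.3],"twist":0,"claw":85},{"translation":[0,0,0],"twist":0,"claw":85}]'
python3 -c "
from h import *
plan(.5407,.3708,.11,83.9);plan(.5407,.3708,.11,53.9);plan(.5407,.3708,.032,103.9)"
```

```text
clock: 21.7
tool_pos: [0.5334, 0.2719, 0.1269]
eef_rot: [0.053, 0.999, 0.002, 0.002]
contact_force: [-0.7, -0.3, 0.3]
opening: 0.851
tcp [0.5334 0.2719 0.1269] tooly 83.9 tilt -1.0 twist 0.0 trans [0.08 2.48 0.43] q7 0.64 F [-0.7 -0.3  0.3] open 74.9 t 21.7
tcp [0.5334 0.2719 0.1269] tooly 83.9 tilt -1.0 twist 5.0 trans [1.31 2.1  0.42] q7 0.64 F [-0.7 -0.3  0.3] open 74.9 t 21.7
tcp [0.5334 0.2719 0.1269] tooly 83.9 tilt -1.0 twist -3.33 trans [-0.76  2.35  2.38] q7 0.64 F [-0.7 -0.3  0.3] open 74.9 t 21.7
```

```bash
python3 -m jog '[{"translation":[0.01,0.35,0],"twist":0,"claw":60},{"translation":[0.01,0.45,0],"twist":0,"claw":50},{"translation":[0.01,0.5,0],"twist":0,"claw":50},{"translation":[0.01,0.5,0],"twist":0,"claw":50},{"translation":[0.01,0.4,0],"twist":0,"claw":50},{"translation":[0.01,0.25,0],"twist":0,"claw":50},{"translation":[0,0,0],"twist":0,"claw":50},{"translation":[0,0,0],"twist":0,"claw":50}]'
python3 - <<'E'
from h import *
plan(.5407,.3708,.033,83.9)
s=r.snapshot("scene");im=s['img'].copy()
o=np.array([.5557,.2686]);ux=np.array([.9943,-.1063]);uy=np.array([.1063,.9943])
def P(a,b,z):
    v,u=proj(s,(*(o+(a*ux+b*uy)/1e3),z/1e3));return u,v
x0,y0,k=340,160,8
big=cv2.resize(im[y0:y0+70,x0:x0+80,::-1],None,fx=k,fy=k,interpolation=cv2.INTER_CUBIC)
big=np.clip(big.astype(float)*1.6,0,255).astype(np.uint8)
q=lambda p:(int((p[0]-x0+.5)*k),int((p[1]-y0+.5)*k))
def poly(pts,c): cv2.polylines(big,[np.array([q(P(*p)) for p in pts])],True,c,1)
c=-26
poly([(c+14,-24,12),(c+14,24,12),(c+14,24,76),(c+14,-24,76)],(0,255,0));poly([(c-14,-24,76),(c-14,24,76),(c+14,24,76),(c+14,-24,76)],(0,255,0))
poly([(-47,93,54),(-5,93,54),(-5,107,54),(-47,107,54)],(255,0,255))
cv2.imwrite('pics/s7.png',big)
for l,z in(('carriage_c',.044),('clamp_grip',.047)):
  for d in r.spot_point(l,'scene')[:1]:
    p=at(s,*d['location'],z)[:2];print(l,d['confidence'],p,(p-o)@ux,(p-o)@uy)
E
```

```text
clock: 22.37
tool_pos: [0.5392, 0.3687, 0.1229]
eef_rot: [0.053, 0.999, -0.001, -0.001]
contact_force: [-0.2, -0.8, 1.3]
opening: 0.496
tcp [0.5392 0.3687 0.1229] tooly 84.0 tilt -1.0 twist 0.01 trans [-0.03  0.06  2.25] q7 0.57 F [-0.2 -0.8  1.3] open 43.6 t 22.37
carriage_c 0.77 [0.53452134 0.26981011] -0.021186578088362135 -0.0010480801122820108
clamp_grip 0.66 [0.5340347  0.36481251] -0.0317691999755253 0.09336107675080892
```

View pics/s7.png

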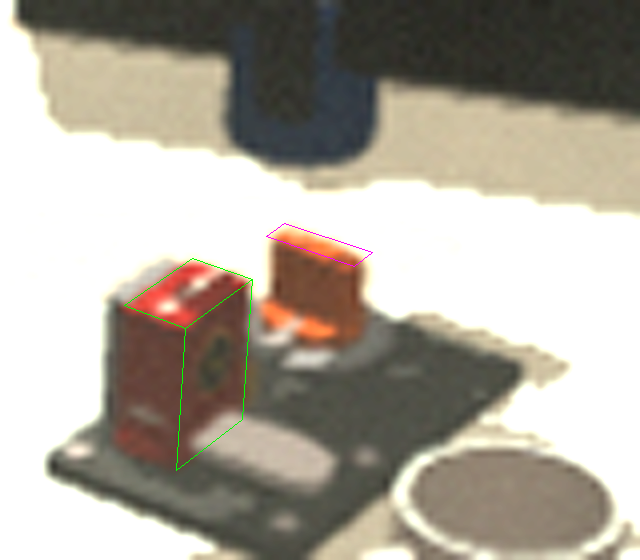

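Carriage seen flush with the grey stop behind it, released and upright; knob bar at (320,248) as predicted. Now descend over the knob.

```bash
python3 -m jog '[{"translation":[0,0.03,0.4],"twist":0,"claw":50},{"translation":[0,0,0.5],"twist":0,"claw":50},{"translation":[0,0,0.5],"twist":0,"claw":50},{"translation":[0,0,0.4],"twist":0,"claw":50},{"translation":[0,0,0.25],"twist":0,"claw":50},{"translation":[0,0,0.1],"twist":0,"claw":50},{"translation":[0,0,0],"twist":0,"claw":50}]' && python3 -m jog '[{"translation":[0,0,0],"twist":0,"claw":30},{"translation":[0,0,0],"twist":0,"claw":20},{"translation":[0,0,0],"twist":0,"claw":10},{"translation":[0,0,0],"twist":0,"claw":5},{"translation":[0,0,0],"twist":0,"claw":5},{"translation":[0,0,0],"twist":0,"claw":5},{"translation":[0,0,0],"twist":0,"claw":5},{"translation":[0,0,0],"twist":0,"claw":5}]' 25
```

```text
clock: 23.1
tool_pos: [0.5399, 0.3689, 0.0372]
eef_rot: [0.053, 0.999, -0.001, -0.0]
contact_force: [-1.3, 0.2, -0.1]
opening: 0.501
clock: 23.77
tool_pos: [0.5404, 0.3709, 0.0387]
eef_rot: [0.053, 0.999, 0.001, 0.001]
contact_force: [-0.4, 2.0, 4.9]
opening: 0.152
```

```bash
python3 -m jog '[{"translation":[0,0,0],"twist":0.4,"claw":5},{"translation":[0,0,0],"twist":0.7,"claw":5},{"translation":[0,0,0],"twist":0.7,"claw":5},{"translation":[0,0,0],"twist":0.7,"claw":5},{"translation":[0,0,0],"twist":0.7,"claw":5},{"translation":[0,0,0],"twist":0.7,"claw":5},{"translation":[0,0,0],"twist":0.7,"claw":5},{"translation":[0,0,0],"twist":0.7,"claw":5},{"translation":[0,0,0],"twist":0.7,"claw":5},{"translation":[0,0,0],"twist":0.7,"claw":5},{"translation":[0,0,0],"twist":0.7,"claw":5},{"translation":[0,0,0],"twist":0.7,"claw":5},{"translation":[0,0,0],"twist":0.7,"claw":5},{"translation":[0,0,0],"twist":0.7,"claw":5},{"translation":[0,0,0],"twist":0.7,"claw":5},{"translation":[0,0,0],"twist":0.7,"claw":5},{"translation":[0,0,0],"twist":0.7,"claw":5},{"translation":[0,0,0],"twist":0.6,"claw":5},{"translation":[0,0,0],"twist":0.4,"claw":5},{"translation":[0,0,0],"twist":0,"claw":5}]' 35
python3 -c "
from h import *
plan(.5407,.3708,.0387,3.7);print(r.get_state()['moment'])"
```

```text
clock: 25.43
tool_pos: [0.5428, 0.3731, 0.0388]
eef_rot: [0.654, 0.756, 0.004, 0.001]
contact_force: [5.0, 5.3, -0.8]
opening: 0.15
tcp [0.5428 0.3731 0.0388] tooly 8.3 tilt -1.0 twist 0.76 trans [-0.05 -0.06  0.  ] q7 -0.35 F [ 5.   5.3 -0.8] open 13.2 t 25.43
[ 1.10419318 -0.83621649 -0.04581237]
```

Turned 75.6°; go on to the end stop.

```bash
for i in 1 2; do python3 -m jog '[{"translation":[0,0,0],"twist":0.35,"claw":5},{"translation":[0,0,0],"twist":0.35,"claw":5},{"translation":[0,0,0],"twist":0,"claw":5}]' >/dev/null;  python3 -c "
from h import *
plan(.5407,.3708,.0387,3.7);print(r.get_state()['moment'])"; done
```

```text
tcp [0.543  0.3731 0.0388] tooly 4.1 tilt -1.0 twist 0.07 trans [-0.05 -0.06  0.  ] q7 -0.4 F [ 5.2  5.5 -0.2] open 13.6 t 25.68
[ 1.05523251 -0.9000135   0.13121625]
tcp [0.543  0.3729 0.0388] tooly 0.1 tilt -1.0 twist -0.6 trans [-0.05 -0.06  0.  ] q7 -0.45 F [ 3.9  5.6 -0.1] open 13.5 t 25.93
[ 0.97364648 -0.84958483  0.81524664]
```

End stop felt (0.8 N m). Release, lift and check.

```bash
python3 -m jog '[{"translation":[0,0,0],"twist":-0.4,"claw":5},{"translation":[0,0,0],"twist":0,"claw":25},{"translation":[0,0,0],"twist":0,"claw":40},{"translation":[0,0,0],"twist":0,"claw":45},{"translation":[0,0,0],"twist":0,"claw":45},{"translation":[0,0,-0.3],"twist":0,"claw":45},{"translation":[0,0,-0.5],"twist":0,"claw":45},{"translation":[0,0,-0.5],"twist":0,"claw":45},{"translation":[0,0,-0.5],"twist":0,"claw":45},{"translation":[0,0,-0.5],"twist":0,"claw":45},{"translation":[0,0,-0.3],"twist":0,"claw":45},{"translation":[0,0,0],"twist":0,"claw":45}]'
python3 - <<'E'
from h import *
s=r.snapshot("scene");im=s['img']
big=cv2.resize(im[160:230,340:420,::-1],None,fx=8,fy=8,interpolation=cv2.INTER_CUBIC)
cv2.imwrite('pics/s8.png',np.clip(big.astype(float)*1.6,0,255).astype(np.uint8))
E
```

```text
clock: 26.93
tool_pos: [0.5418, 0.3706, 0.1454]
eef_rot: [0.693, 0.721, 0.003, 0.001]
contact_force: [0.7, -1.0, 0.2]
opening: 0.449
```

View pics/s8.png

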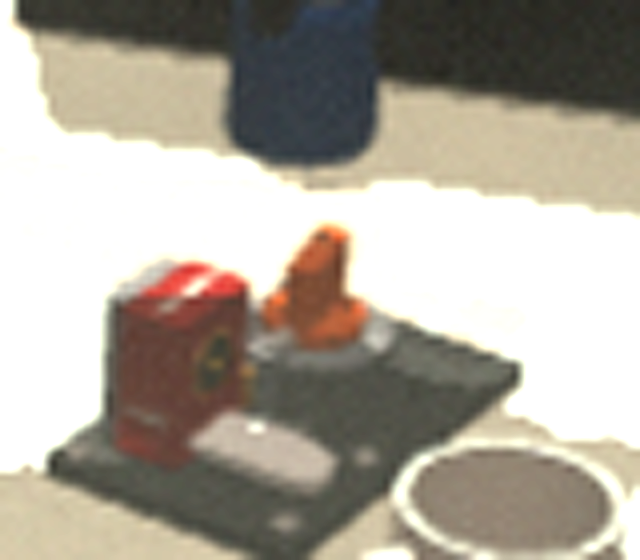

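The carriage is flush with the stop at (180,360), and the knob at (320,285) has turned about 80°. Hand in.

```bash
python3 -c "
from plant import r
print(r.finish_job())"
```

```text
the job is handed in; nothing more can be done
None
```

I carried out every step and handed the job in at about 27 s on the robot's clock. The hand-in reports no verdict, so my own checks are all there is.

- **Carriage out of the gap:** I gripped it across its 28 mm width, lifted it clear, set it upright on the mat and let go.
- **On the rail:** I took a new grip across its 48 mm width, slid it on from the open end without contact until it met the stop, and let go.
- **Clamp knob:** I turned it clockwise until the moment rose to 0.8 N m. The tool had then turned about 84°, against 80° for the end stop.

**Last checks:** the final picture shows the carriage upright and flush with the grey stop. The knob is turned roughly 80°, and the mug and can stand where they were. I did not re-measure the tape, driver, glue or stapler at the end, but nothing I did came near them.

**Disagreement:** when the carriage stopped, the tool was about 4 mm short of the computed home position along the rail (-22 mm instead of -26 mm). After release, the network's point put the carriage at about -21 mm, just outside the -22 mm limit. An earlier network reading, with the gripper still on it, said -30 mm and 12 mm to one side. I trusted the firm contact at the stop and the outline drawn over the picture, which both put it home.

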